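# Fit the stop block on the bent stop arm

### The job

Pick up the red drilled stop block, thread it over the free end of the hand-bent steel rod (which stands up to a centimetre high or low) and ease it along the rod and round the bend without letting it bind. Push it on to the brass register until it is fully home against the dark flange, press it there firmly with about 15 N for a good half second, then let go of it. Never force the block or knock the rod with more than 30 N, and leave the other things on the bench where they stand.

Things in the scene. Friction and masses are not known exactly. Their poses are not given: they have to be found in the camera images.
- elbow: Stop arm, fixed: blue bracket (post 60 x 50 mm, 133 high, on a 110 x 100 x 14 mm foot) with a rigid 12 mm steel rod bent by 90 degrees. Origin: on the bench under the post's centre; z up. Seen from above the rod leaves the post towards -x along y = 0 (home leg, level, axis 110 mm up), and ends in an entry leg pointing to -y. Over 30 N between it and block or robot counts as damage.
- elbow_bend (a point): Rod axis where the level home leg ends and the bend begins: stop arm's frame -120, 0, 110 mm. Seen from above, bend: quarter circle of 50 mm radius about (-120, -50), to (-170, -50); then the straight entry leg along x = -170 to its square-cut end at y = -140. Bend and entry leg are out of level, turned as one about the home leg's axis: free end up to 12 mm too high or too low, not measured.
- elbow_seat (a point): Rod axis in the face of the dark flange (26 mm diameter); in the stop arm's frame -55, 0, 110 mm. From the flange towards -x: brass register of 15 mm diameter, 16 mm long, then a 4 mm long cone down to the bare 12 mm rod. Block home: its end face touches the flange, its bore centre 13 mm from this point towards -x. Behind the flange (+x): 22 mm sleeve, then the post at x = -30 mm.
- block: Red drilled stop block, loose, about 0.15 kg: 26 mm long along its x (the bore's axis), 30 mm wide along y, 40 mm high along z, with a through bore of 17 mm diameter whose axis is 24 mm above the underside. It stands upright on the bench. Origin: centre of the underside. Either end may go on first.
- block_bore (a point): Middle of the block's bore: on the bore's axis, half way along it, 24 mm above the block's underside.
- oiler: Bystander: yellow bottle with red cap, 52 mm diameter, 130 mm high, standing. Origin: centre of its underside.
- centre: Bystander: steel lathe centre standing point up, 26 mm diameter, 62 mm high. Origin: centre of its underside.
- bits: Bystander: open green tray, 110 x 80 x 35 mm. Origin: centre of its underside.
Not all that is in view belongs to the job. Several things look just like the block: the one meant starts farthest to the robot's left.

How it is judged:
By the outcome, as a careful person would: the job done as asked, in the order asked, and still so for the second after the job is handed in, with the robot touching nothing.
It also fails if it takes over 72 s, if anything falls off the work surface, if the arm or the gripper's body presses on something with over 40 N, if the wrist force passes 120 N, or if a joint passes its speed limit or range.

### The arm

A 6-joint arm with a two-finger parallel gripper is mounted at the origin on the work surface. World frame = base frame: x ahead of the robot, y to its left, z up, the work surface at z = 0. Lengths are in m, angles in rad, forces in N, time in s.
With the tool pointing down it reaches from about 0.25 to 0.725 m from the base axis. Payload 4 kg.
Tool frame: the origin (TCP) lies midway between the tips of the shut fingers; the grasp point (between the pads) lies 19 mm behind it; x points along the fingers, y is the direction in which the jaws open and shut, and the axes are right-handed (so a half turn about x gives the same grasp; the last joint's range is limited). The gripper opens to 85 mm and grips with 20 to 120 N. Pads are 22 mm wide; open, the fingers measure 114 mm over their backs; the gripper's body (76 mm by 85 mm) begins 54 mm behind the grasp point. The pads swing forward as they close: fully open they stand 13 mm farther back than shut.
Start: joints at [1.323, 0.241, 0.005, 1.335, 0, 1.571], TCP at [0.123, 0.485, 0.231] pointing down, gripper open.
Joint ranges: [-2.72, 2.72], [-1.05, 1.87], [-1.09, 1.28], [-1.99, 2.15], [-1.42, 1.44], [-3.14, 3.14]. Speed limits (rad/s): [2.79, 2.79, 3.14, 3.14, 3.14, 3.14].

### API

Orientations are given as a unit quaternion [x, y, z, w].
In Python, from workcell import * gives the robot as it stands.
- The arm moves only by the tool play_rows, never from a script. Its argument "plan" is a list of rows, each a list of 7 numbers: the shift along the tool's x, y, z in mm, then the turn, a rotation vector about the tool's x, y, z in rad, then the closure, from -1 (fully open) to 1 (shut). In form: [[x, y, z, rx, ry, rz, grip], ...]. A call has 1 to 20 rows; each row shifts and turns the commanded pose from where the row before left it, along the tool's axes as they then stand; what a row does not reach is not made up. A row lasts 1/12 s, in which the tool goes at most 41.7 mm and 7.16 degrees, less where a joint would pass 70% of its speed; a pose out of reach is approached as far as the arm can. A call with a gripper value outside its range is refused whole. The fingers move at their own pace and stop on an object; the grip force is fixed at half the most. Time passes only in rows, so rows that do not move let the fingers close. It gives the time, the measured TCP pose, the force and the opening at its end, in the units of the state.
- get_obs(): the state, without advancing time (a new reading comes with each control period).
- camera(name): name is "side" or "top" or "wrist"; returns a dict with "frame" (480x640x3 uint8, red, green, blue), "depth" (480x640 float32, m along the optical axis (not along the pixel's ray), 0 where there is no reading), "fx", "fy", "cx", "cy" (pixels), "distortion" ([k1, k2, p1, p2, k3] as OpenCV has them; the pictures are not rectified), "camera_from_world" (4x4, takes a point from world to camera coordinates). Camera axes: x right, y up, looking along -z (the intrinsics and any distortion apply to the point x, -y, -z); pixel columns grow to the right and rows downward; lengths in m; the calibration is good to about 2 mm. A picture is of the moment at which its call begins.
- job_done(): hands the job in, once; it reports no verdict.
Trained networks look in a picture, given as the dict that the camera call returned (one of the last four; its "shot" number tells which), for a name from the list of things; names that differ only in an ending like _2 or _b are one class to them, and where a whole thing is asked for, a point or a joint stands for the part that bears it (a point fixed in the world has none). Each returns a list of dicts, best first, with "confidence" (0 to 1); they miss things now and then, are a little off and sometimes report something else, mostly with a low value. They report only what shows in the picture. A call takes as long as a camera call. They do not tell look-alikes from the thing itself.
- search_frame(thing, picture): "centre" ([x, y, z] in m, in world coordinates, good to about 4 mm: the middle of the surface that is visible of it).
- pinpoint(thing, picture): "centre" ([x, y, z] in m, in world coordinates, good to about 4 mm: a listed point, or the origin of a listed thing).
The state is a dict: "clock": time; "joint_pos": joint angles; "joint_vel": joint speeds; "tau": joint torques, N m; "eef_pos": TCP position; "tool_rot": TCP orientation; "ft_force": force on the tool from outside, world axes, zero at the start; "ft_torque": the same for the moment, N m; "grip_width": finger opening in m.
Only numpy, scipy, OpenCV 4.12 (cv2) and the standard library are available. Lean on these libraries where they do the work, as an engineer would, in place of code of your own. Each camera call takes 0.05 s, during which the arm holds its last target. There are 200 camera calls.

## Working session

There is one attempt and no reset: what is moved stays moved. The work goes in short steps, Python scripts to look and compute and a tool call to move; the robot and the scene stay as the last step left them, time stands still between calls to the robot, and variables do not carry over. Pictures are saved under pics/ and viewed, about 8 in all and at most 12, crops included, and the job is handed in when it is done.

Besides the shell and the picture viewer there is one more tool, called after ">>>" in YAML: its name, and indented under it one key for each argument. play_rows: Moves the arm, as the interface text tells. Its arguments: {"type":"object","properties":{"plan":{"type":"array","items":{"type":"array","items":{"type":"number"}}}},"required":["plan"]}

```bash
ls; mkdir -p pics; cat > h.py <<'E'
from workcell import *
import numpy as np, cv2
def save(p,n): cv2.imwrite(f'pics/{n}.png',cv2.cvtColor(p['frame'],cv2.COLOR_RGB2BGR))
def K(p): return np.array([[p['fx'],0,p['cx']],[0,p['fy'],p['cy']],[0,0,1.]])
def proj(p,P):
    P=np.atleast_2d(np.array(P,float)); T=np.array(p['camera_from_world'])
    c=P@T[:3,:3].T+T[:3,3]; c=c*[1,-1,-1]
    return cv2.projectPoints(c.reshape(-1,1,3),np.zeros(3),np.zeros(3),K(p),np.array(p['distortion'],float))[0].reshape(-1,2)
def world(p,uv,d=None):
    uv=np.atleast_2d(np.array(uv,float))
    if d is None: d=np.array([p['depth'][int(v),int(u)] for u,v in uv])
    n=cv2.undistortPoints(uv.reshape(-1,1,2),K(p),np.array(p['distortion'],float)).reshape(-1,2)
    c=np.c_[n[:,0]*d,-n[:,1]*d,-np.ones(len(n))*d]
    T=np.array(p['camera_from_world']); return (c-T[:3,3])@T[:3,:3]
E
python3 - <<'E'
from h import *
o=get_obs(); print(o)
ims=[]
for n in ['top','side']:
    p=camera(n); save(p,n+'0'); ims.append(p['frame'])
    T=np.array(p['camera_from_world']);print(n,'cam pos',(-T[:3,:3].T@T[:3,3]).round(3),p['fx'],p['distortion'])
    for t in ['elbow','elbow_bend','elbow_seat','block','block_bore','oiler','centre','bits']:
        for r in pinpoint(t,p): print(t,np.round(r['centre'],4),round(r['confidence'],2),proj(p,r['centre']).round(0)[0])
E
```

```text
pics
{'clock': 0.0, 'joint_pos': array([1.32300997e+00, 2.41411473e-01, 3.72869060e-03, 1.33519625e+00,
       2.75230896e-05, 1.57078394e+00]), 'joint_vel': array([-0.00056153, -0.00067019, -0.00135726, -0.00012575,  0.00151   ,
        0.00052855]), 'tau': array([ 6.05725818e-04, -3.72319043e+01,  2.52407992e+01,  1.72197801e-02,
        2.05357907e-06,  5.56477616e-06]), 'eef_pos': array([0.12246697, 0.48412138, 0.23041541]), 'tool_rot': array([ 0.08664788,  0.70178766, -0.08810688,  0.70158635]), 'ft_force': array([-0.17274623, -0.55678696,  0.25931954]), 'ft_torque': array([0.02481949, 0.01375418, 0.04955261]), 'grip_width': 0.08524422663294842}
top cam pos [ 0.377 -0.012  1.257] 508.08330685538175 [-0.08235645  0.          0.          0.          0.        ]
elbow [ 0.6808  0.1027 -0.0008] 0.78 [278. 195.]
elbow [ 0.4663 -0.3412  0.0033] 0.34 [458. 274.]
elbow_bend [0.5678 0.0941 0.1089] 0.69 [278. 231.]
elbow_bend [ 0.4631 -0.3425  0.0022] 0.66 [458. 275.]
elbow_seat [0.6264 0.1004 0.1155] 0.85 [274. 206.]
block [ 0.3873 -0.4198  0.0024] 0.69 [491. 305.]
block [ 0.4644 -0.3417
[... 707 characters left out ...]
_bend [0.5647 0.096  0.1098] 0.87 [290. 208.]
elbow_seat [0.632  0.0956 0.1084] 0.84 [312. 196.]
block [ 0.4586 -0.3419  0.0025] 0.91 [378. 388.]
block [ 0.4931 -0.4299  0.003 ] 0.91 [419. 408.]
block [ 0.5664 -0.4087 -0.001 ] 0.83 [436. 381.]
block [ 0.3895 -0.4204 -0.0045] 0.81 [379. 438.]
block_bore [ 0.4944 -0.4286  0.0215] 0.89 [421. 404.]
block_bore [ 0.5655 -0.4171  0.0229] 0.88 [441. 379.]
block_bore [ 0.3921 -0.4186  0.0206] 0.82 [380. 432.]
block_bore [ 0.4624 -0.3421  0.0276] 0.61 [381. 382.]
oiler [0.4634 0.3479 0.003 ] 0.91 [205. 197.]
oiler [ 0.4636 -0.3408  0.0259] 0.6 [381. 382.]
centre [ 0.7054 -0.2712 -0.002 ] 0.73 [435. 304.]
bits [ 0.6523  0.3974 -0.004 ] 0.71 [252. 159.]
```

```bash
python3 - <<'E'
import cv2,numpy as np
a=cv2.imread('pics/top0.png');b=cv2.imread('pics/side0.png')
def crop(i,x,y,w,h,s): return cv2.resize(i[y:y+h,x:x+w],None,fx=s,fy=s,interpolation=cv2.INTER_CUBIC)
cv2.imwrite('pics/c.png',np.vstack([np.hstack([crop(a,430,215,100,75,4),crop(b,350,350,100,75,4)]),np.hstack([crop(a,235,165,100,75,4),crop(b,260,150,100,75,4)])]))
E
```

```text
(no output)
```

View pics/side0.png

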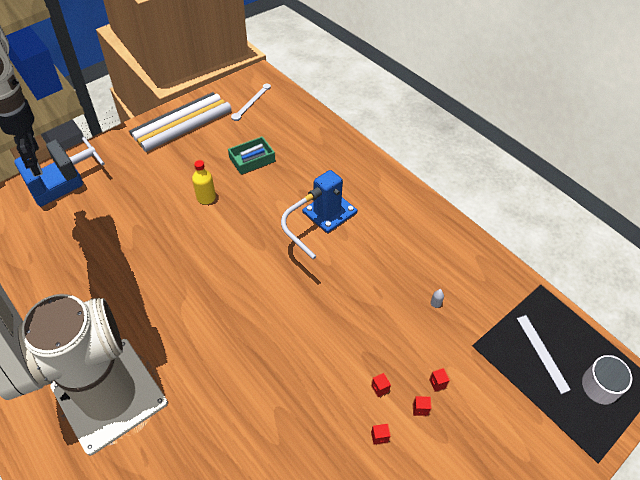

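View pics/c.png

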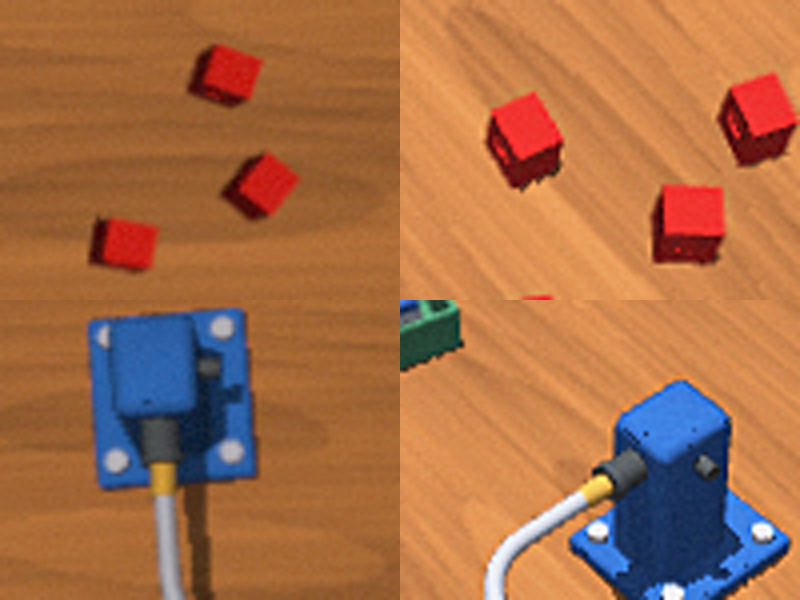

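```bash
cat > m.py <<'E'
from h import *
def cloud(p,box,step=1):
    v,u=np.mgrid[0:480,0:640]; d=p['depth']
    m=d>0; uv=np.c_[u[m],v[m]].astype(float)
    W=world(p,uv+0.0,d[m]); c=p['frame'][m].astype(int)
    k=np.all((W>np.array(box)[0])&(W<np.array(box)[1]),axis=1)
    return W[k],c[k],uv[k]
E
python3 - <<'E'
from m import *
from scipy.spatial.transform import Rotation as R
o=get_obs(); M=R.from_quat(o['tool_rot']).as_matrix(); print('tool axes cols\n',M.round(3))
for n in ['top','side']:
    p=camera(n)
    W,c,uv=cloud(p,[[.42,-.39,.033],[.51,-.30,.06]])
    print(n,'block top',len(W),W.mean(0).round(4), cv2.minAreaRect((W[:,:2]*1000).astype(np.float32)))
    W,c,uv=cloud(p,[[.45,-.10,.09],[.66,.13,.16]])
    k=(c.max(1)-c.min(1)<50); W=W[k]
    for y0 in np.arange(-.06,.1,.02):
        s=W[(W[:,1]>=y0)&(W[:,1]<y0+.02)&(W[:,0]<.56)]
        if len(s): print(round(y0+.01,3),len(s),'x',np.median(s[:,0]).round(4),'z med',np.median(s[:,2]).round(4),'z95',np.percentile(s[:,2],95).round(4))
    print('ymin',W[:,1].min())
    s=W[(W[:,0]>.57)&(W[:,0]<.615)]; print('home',[(round(x,3),np.median(s[abs(s[:,0]-x)<.008],0).round(4)) for x in (.58,.605)])
E
```

```text
tool axes cols
 [[ 0.     0.245  0.969]
 [ 0.     0.969 -0.245]
 [-1.     0.     0.   ]]
top block top 148 [ 0.4589 -0.342   0.0393] ((458.78985595703125, -342.4967041015625), (32.57419204711914, 26.10568618774414), 77.39118194580078)
-0.05 17 x 0.5189 z med 0.1081 z95 0.1108
-0.03 42 x 0.5192 z med 0.1078 z95 0.1118
-0.01 46 x 0.5175 z med 0.1087 z95 0.1118
0.01 48 x 0.5173 z med 0.1104 z95 0.114
0.03 46 x 0.5159 z med 0.1114 z95 0.1148
0.05 50 x 0.516 z med 0.111 z95 0.1154
0.07 56 x 0.5235 z med 0.1131 z95 0.1166
0.09 75 x 0.5428 z med 0.114 z95 0.1173
ymin -0.047301365115057184
home [(0.58, array([0.5797, 0.0949, 0.1135])), (0.605, array([0.6024, 0.0968, 0.1149]))]
side block top 199 [ 0.46   -0.3439  0.038 ] ((460.6419982910156, -343.8751220703125), (31.88625144958496, 27.76360321044922), 77.7555923461914)
-0.05 21 x 0.5209 z med 0.1038 z95 0.1097
-0.03 47 x 0.5192 z med 0.1057 z95 0.1106
-0.01 37 x 0.5169 z med 0.1079 z95 0.1108
0.01 38 x 0.5174 z med 0.1076 z95 0.1123
0.03 40 x 0.5168 z med 0.1095 z95 0.1131
0.05 37 x 0.5167 z med 0.1103 z95 0.1146
0.07 44 x 0.5265 z med 0.1116 z95 0.1154
0.09 50 x 0.5475 z med 0.1118 z95 0.1161
ymin -0.04945665557878831
home [(0.58, array([0.5798, 0.0915, 0.1124])), (0.605, array([0.6043, 0.095 , 0.1118]))]
```

>>> play_rows:
  plan:
    - [0,-14,16,0,0,0,-1]
    - [0,-24.8,28.2,0,0,0,-1]
    - [0,-24.8,28.2,0,0,0,-1]
    - [0,-24.8,28.2,0,0,0,-1]
    - [0,-24.8,28.2,0,0,0,-1]
    - [0,-24.8,28.2,0,0,0,-1]
    - [0,-24.8,28.2,0,0,0,-1]
    - [0,-24.8,28.2,0,0,0,-1]
    - [0,-24.8,28.2,0,0,0,-1]
    - [0,-24.8,28.2,0,0,0,-1]
    - [0,-24.8,28.2,0,0,0,-1]
    - [0,-24.8,28.2,0,0,0,-1]
    - [0,-24.8,28.2,0,0,0,-1]
    - [0,-24.8,28.2,0,0,0,-1]
    - [0,-33,15,0,0,0,-1]
    - [0,-33.7,12.3,0,0,0,-1]
    - [0,-33.7,12.3,0,0,0,-1]
    - [0,-33.7,12.3,0,0,0,-1]
    - [0,-33.7,12.3,0,0,0,-1]
    - [0,-33.7,12.3,0,0,0,-1]

```text
clock: 2.67
eef_pos: [0.4356, -0.1512, 0.2315]
tool_rot: [0.087, 0.701, -0.087, 0.702]
ft_force: [0.4, 1.2, 0.3]
grip_width: 0.0854
```

>>> play_rows:
  plan:
    - [0,-33.7,12.3,-0.03,0,0,-1]
    - [0,-33.7,12.3,0,0,0,-1]
    - [0,-33.7,12.3,0,0,0,-1]
    - [0,-33.7,12.3,0,0,0,-1]
    - [0,-30,12,0,0,0,-1]
    - [20,-15,10,0,0,0,-1]
    - [20,0,0,0,0,0,-1]
    - [0,0,0,0,0,0,-1]
    - [0,0,0,0,0,0,-1]

```text
clock: 3.42
eef_pos: [0.4643, -0.3398, 0.19]
tool_rot: [0.078, 0.704, -0.076, 0.702]
ft_force: [-0.2, -0.7, 0.1]
grip_width: 0.0855
```

```bash
cat > pose.py <<'E'
from m import *
from scipy.spatial.transform import Rotation as R
def st():
    o=get_obs(); M=R.from_quat(o['tool_rot']).as_matrix()
    print('t',round(o['clock'],2),'tcp',(o['eef_pos']*1000).round(1),'yaw_y',np.degrees(np.arctan2(M[1,1],M[0,1])).round(2),'xaxis',M[:,0].round(3),'F',o['ft_force'].round(1),'T',o['ft_torque'].round(2),'w',round(o['grip_width']*1000,1),'j',o['joint_pos'].round(2))
    return o,M
E
python3 - <<'E'
from pose import *
o,M=st()
p=camera('wrist'); save(p,'w1')
T=np.array(p['camera_from_world']);print('cam pos',(-T[:3,:3].T@T[:3,3]).round(3))
W,c,uv=cloud(p,[[.42,-.39,.034],[.51,-.30,.06]])
k=c[:,0]>c[:,1]+60;W=W[k]
print(len(W),W.mean(0).round(4),cv2.minAreaRect((W[:,:2]*1000).astype(np.float32)),np.median(W[:,2]))
print([ (r['centre'],r['confidence']) for r in pinpoint('block',p)])
E
```

```text
t 3.42 tcp [ 464.3 -339.8  190. ] yaw_y 77.5 xaxis [-0.003  0.003 -1.   ] F [-0.2 -0.7  0.1] T [ 0.01 -0.07 -0.04] w 85.5 j [-0.63  0.41  0.14  1.3   0.   -0.41]
cam pos [ 0.384 -0.321  0.333]
1232 [ 0.4603 -0.3418  0.0399] ((460.8875732421875, -341.8524169921875), (29.795141220092773, 26.167329788208008), 77.28761291503906) 0.0400127057456282
[([0.5622, -0.4121, -0.0006], 0.86), ([0.3913, -0.4159, -0.0], 0.8), ([0.4638, -0.3465, -0.0002], 0.71), ([0.4922, -0.4311, -0.0007], 0.59)]
```

View pics/w1.png

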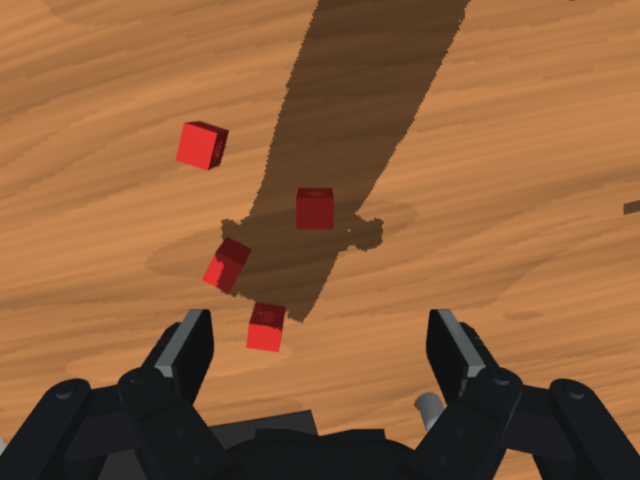

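>>> play_rows:
  plan:
    - [20,-2.8,-3.3,0,0,0,-1]
    - [35,0,0,0,0,0,-1]
    - [35,0,0,0,0,0,-1]
    - [35,0,0,0,0,0,-1]
    - [30,0,0,0,0,0,-1]
    - [18,0,0,0,0,0,-1]
    - [8,0,0,0,0,0,-1]
    - [3,0,0,0,0,0,-1]
    - [0,0,0,0,0,0,-0.2]
    - [0,0,0,0,0,0,0.1]
    - [0,0,0,0,0,0,0.4]
    - [0,0,0,0,0,0,1]
    - [0,0,0,0,0,0,1]
    - [0,0,0,0,0,0,1]
    - [0,0,0,0,0,0,1]
    - [0,0,0,0,0,0,1]

```text
clock: 4.85
eef_pos: [0.4626, -0.3432, 0.0089]
tool_rot: [0.076, 0.702, -0.077, 0.704]
ft_force: [-1.3, -0.4, 6.3]
grip_width: 0.0291
```

```bash
python3 - <<'E'
from pose import *
o,M=st()
p=camera('wrist'); save(p,'w2')
# rod model fit from static cams: params x0,y0,psi,tilt,z0
from scipy.optimize import least_squares
def curve(q):
    x0,y0,psi,t,z=q
    s=np.linspace(0,1,200)
    h=np.c_[-65-55*s,0*s,0*s]; a=s*np.pi/2
    b=np.c_[-120-50*np.sin(a),-50+50*np.cos(a),0*a]; e=np.c_[-170+0*s,-50-90*s,0*s]
    P=np.vstack([h,b,e])/1000; P[:,1],P[:,2]=P[:,1]*np.cos(t)-P[:,2]*np.sin(t),P[:,1]*np.sin(t)+P[:,2]*np.cos(t)
    P[:,2]+=z
    c,s_=np.cos(psi),np.sin(psi)
    return np.c_[c*P[:,0]-s_*P[:,1]+x0,s_*P[:,0]+c*P[:,1]+y0,P[:,2]]
for names in (['top'],['side'],['top','side']):
    pts=[]
    for n in names:
        q=camera(n); W,c,uv=cloud(q,[[.45,-.10,.08],[.61,.13,.16]])
        W=W[(c.max(1)-c.min(1)<50)&(c.max(1)>70)]; pts.append(W)
    W=np.vstack(pts)
    def f(q):
        C=curve(q); d=np.linalg.norm(W[:,None]-C[None],axis=2).min(1); return (d-.006)
    r=least_squares(f,[.683,.102,.04,.045,.11],loss='soft_l1',f_scale=.001,x_scale=[.01,.01,.05,.05,.01])
    C=curve(r.x); print(names,len(W),r.x.round(4),'rms',np.sqrt((r.fun**2).mean())*1000,'end',C[-1].round(4),'bend',C[199].round(4))
E
```

```text
t 4.85 tcp [ 462.6 -343.2    8.9] yaw_y 77.51 xaxis [ 0.003 -0.002 -1.   ] F [-1.3 -0.4  6.3] T [ 0.09  0.09 -0.01] w 29.1 j [-0.64  0.57 -0.11  0.88  0.   -0.42]
['top'] 481 [0.6822 0.1021 0.0613 0.0524 0.1097] rms 1.663879113887716 end [ 0.5211 -0.0479  0.1024] bend [0.5624 0.0947 0.1097]
['side'] 0 [0.683 0.102 0.04  0.045 0.11 ] rms nan end [ 0.5187 -0.0445  0.1037] bend [0.5631 0.0972 0.11  ]
['top', 'side'] 481 [0.6832 0.1012 0.0502 0.0547 0.1101] rms 1.7627724321985119 end [ 0.5204 -0.047   0.1024] bend [0.5633 0.0951 0.1101]<stdin>:24: RuntimeWarning: Mean of empty slice.
  ret = ret.dtype.type(ret / rcount)
```

View pics/w2.png

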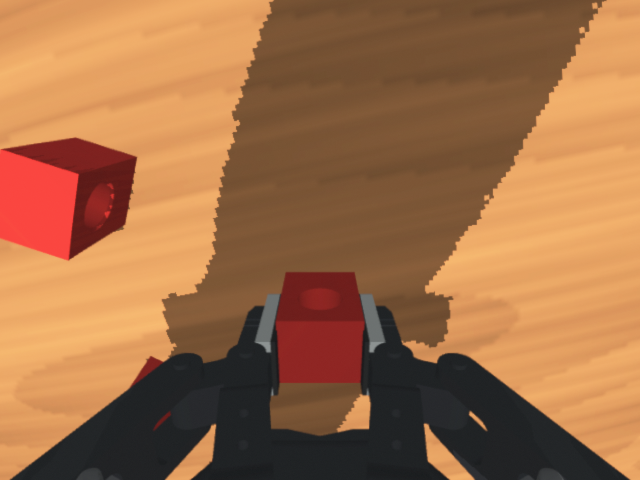

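>>> play_rows:
  plan:
    - [-10,0,0,0,0,0,1]
    - [-25,0,0,0,0,0,1]
    - [-35,0,0,0,0,0,1]
    - [-35,0,0,0,0,0,1]
    - [-20,0,0,0,0,0,1]
    - [-10,15,1,0,0,0,1]
    - [0,28,1.5,0,0,0,1]
    - [0,28,1.5,0,0,0,1]
    - [0,28,1.5,0,0,0,1]
    - [0,28,1.5,0,0,0,1]
    - [0,28,1.5,0,0,0,1]
    - [0,28,1.5,0,0,0,1]
    - [0,26,1.5,0,0,0,1]
    - [0,11,0.3,0,0,0,1]
    - [0,0,0,-0.06,0,0,1]
    - [0,0,0,-0.115,0,0,1]
    - [0,0,0,-0.115,0,0,1]
    - [0,0,0,-0.115,0,0,1]
    - [0,0,0,-0.115,0,0,1]
    - [0,0,0,-0.115,0,0,1]

```text
clock: 6.77
eef_pos: [0.5197, -0.1299, 0.1417]
tool_rot: [-0.148, 0.692, 0.149, 0.691]
ft_force: [-0.0, -0.1, -1.2]
grip_width: 0.0293
```

>>> play_rows:
  plan:
    - [0,0,0,-0.115,0,0,1]
    - [0,0,0,-0.115,0,0,1]
    - [0,0,0,-0.115,0,0,1]
    - [0,0,0,-0.115,0,0,1]
    - [0,0,0,-0.115,0,0,1]
    - [0,0,0,-0.115,0,0,1]
    - [0,0,0,-0.115,0,0,1]
    - [0,0,0,-0.115,0,0,1]
    - [0,0,0,-0.115,0,0,1]
    - [0,0,0,-0.115,0,0,1]
    - [0,0,0,-0.055,0,0,1]
    - [0,0,0,0,0,0,1]
    - [0,0,0,0,0,0,1]

```text
clock: 7.85
eef_pos: [0.52, -0.13, 0.1419]
tool_rot: [-0.512, 0.488, 0.513, 0.487]
ft_force: [-0.4, -0.3, -1.7]
grip_width: 0.029
```

```bash
cat > rel.py <<'E'
from pose import *
from scipy.optimize import least_squares
def topface(p,o,M):
    # red, upward face of held block, in tool frame
    v,u=np.mgrid[0:480,0:640]; d=p['depth']; c=p['frame'].astype(int)
    m=(d>0)&(c[...,0]>c[...,1]+50)&(c[...,0]>c[...,2]+50)
    W=world(p,np.c_[u[m],v[m]],d[m]); L=(W-o['eef_pos'])@M*1000
    return L[(np.abs(L)<60).all(1)],W
E
python3 - <<'E'
from rel import *
o,M=st()
p=camera('wrist'); save(p,'w3')
L,_=topface(p,o,M); m=np.percentile(L[:,0],3)
t=L[L[:,0]<m+2.5]; print('wrist top face: x(tool)',np.median(t[:,0]),len(t),cv2.minAreaRect(t[:,1:].astype(np.float32)))
for n in ['top','side']:
    q=camera(n); L,_=topface(q,o,M); 
    m=np.percentile(L[:,0],3)if len(L) else 0; t=L[L[:,0]<m+3]; print(n,len(t),np.median(t,0) if len(t) else '')
W,c,uv=cloud(p,[[.45,-.10,.08],[.61,.13,.16]]); print('rod pts wrist',len(W))
E
```

```text
t 7.85 tcp [ 520.  -130.   141.9] yaw_y -177.15 xaxis [-0.001  0.    -1.   ] F [-0.4 -0.3 -1.7] T [ 0.04 -0.02 -0.02] w 29.0 j [-0.24  0.37 -0.06  1.15 -0.   -1.87]
wrist top face: x(tool) -31.0860765486666 5400 ((-0.6301155090332031, -0.9333896636962891), (95.29322814941406, 27.631649017333984), 0.5079072713851929)
top 0 
side 62 [-29.82998969  -3.56830338 -10.20236741]
rod pts wrist 758
```

View pics/w3.png

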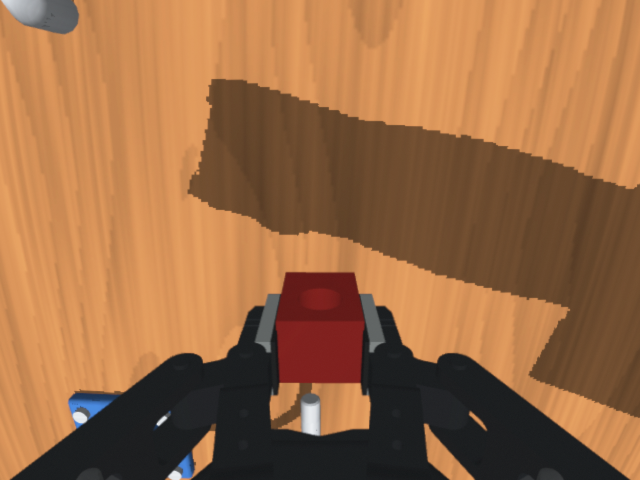

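```bash
python3 - <<'E'
from rel import *
o,M=st()
p=camera('wrist')
W,c,uv=cloud(p,[[.49,-.10,.08],[.55,.0,.13]])
print(len(W),uv.min(0),uv.max(0))
k=(c.max(1)-c.min(1)<40);W=W[k];print(len(W),'min',W.min(0).round(4),'max',W.max(0).round(4))
for a,b in [(-.055,-.045),(-.045,-.04),(-.04,-.03),(-.03,-.02),(-.02,0)]:
    s=W[(W[:,1]>a)&(W[:,1]<b)]
    if len(s): print(a,len(s),'x lo/hi',np.percentile(s[:,0],[3,50,97]).round(4),'z',np.percentile(s[:,2],[3,50,97]).round(4))
# block top face in world, centre row
v,u=np.mgrid[0:480,0:640]
m=(u>290)&(u<350)&(v>325)&(v<378); B=world(p,np.c_[u[m],v[m]],p['depth'][m]);print('top face',B.mean(0).round(4))
m=(v>340)&(v<360)&(p['frame'][...,0].astype(int)>p['frame'][...,1]+50)&(u>260)&(u<380);B=world(p,np.c_[u[m],v[m]],p['depth'][m]);print('block x range',np.percentile(B[:,0],[1,99]))
m=(u>300)&(u<340)&(p['frame'][...,0].astype(int)>p['frame'][...,1]+50);B=world(p,np.c_[u[m],v[m]],p['depth'][m]);B=B[abs(B[:,2]-.173)<.003];print('y range',np.percentile(B[:,1],[1,99]))
E
```

```text
t 8.0 tcp [ 520.3 -130.1  142.1] yaw_y -177.11 xaxis [-0.001  0.    -1.   ] F [ 0.3 -0.3 -1.6] T [-0.01 -0.    0.06] w 29.5 j [-0.24  0.37 -0.06  1.15 -0.   -1.87]
772 [301. 393.] [320. 434.]
751 min [ 0.515  -0.0482  0.098 ] max [ 0.5278 -0.021   0.1104]
-0.055 207 x lo/hi [0.5169 0.5222 0.5271] z [0.0986 0.1044 0.1089]
-0.045 139 x lo/hi [0.5161 0.5215 0.5276] z [0.104  0.1077 0.1095]
-0.04 262 x lo/hi [0.5157 0.5212 0.5267] z [0.1045 0.1083 0.1099]
-0.03 143 x lo/hi [0.5152 0.5197 0.5264] z [0.1055 0.1084 0.1102]
top face [ 0.5207 -0.1316  0.1735]
block x range [0.50657041 0.53532343]
y range [-0.14424776 -0.11820338]
```

>>> play_rows:
  plan:
    - [0,0,0,0,-0.047,0,1]
    - [10,-2,0,0,0,0,1]
    - [20,-3,0,0,0,0,1]
    - [20,0,0,0,0,0,1]
    - [7.4,0,10,0,0,0,1]
    - [0,0,20,0,0,0,1]
    - [0,0,20,0,0,0,1]
    - [0,0,6,0,0,0,1]
    - [0,0,0,0,0,0,1]
    - [0,0,0,0,0,0,1]

```text
clock: 8.88
eef_pos: [0.5228, -0.071, 0.0878]
tool_rot: [-0.501, 0.475, 0.525, 0.498]
ft_force: [-0.1, 0.2, -1.6]
grip_width: 0.0292
```

```bash
python3 - <<'E'
from rel import *
o,M=st()
b=o['eef_pos']+M@[-.0155,-.0008,-.0012]; print('bore',b.round(4),'zdir',M[:,2].round(3))
p=camera('wrist'); q=camera('side'); t=camera('top')
def crop(p,c,w,h,s): x,y=int(c[0]-w/2),int(c[1]-h/2); x=max(0,min(640-w,x)); y=max(0,min(480-h,y)); return cv2.resize(p['frame'][y:y+h,x:x+w],None,fx=s,fy=s,interpolation=cv2.INTER_CUBIC)
A=crop(p,(320,400),200,150,4);B=crop(q,proj(q,b)[0],100,75,8);
im=np.vstack([np.hstack([cv2.resize(A,(400,300)),cv2.resize(B,(400,300))])]);cv2.imwrite('pics/e1.png',im[...,::-1])
for P,n in ((p,'w'),(t,'t'),(q,'s')):
  W,c,uv=cloud(P,[[.505,-.10,.08],[.54,.03,.125]]); k=(c.max(1)-c.min(1)<40)&(c.max(1)>90);W=W[k]
  for a in (-.05,-.04,-.03,-.01,.01):
    s=W[(W[:,1]>a)&(W[:,1]<a+.01)]
    if len(s)>3: print(n,a,len(s),np.percentile(s[:,0],[3,50,97]).round(4),np.percentile(s[:,2],[3,50,97]).round(4))
E
```

```text
t 8.88 tcp [522.8 -71.   87.8] yaw_y -176.99 xaxis [-0.002  0.046 -0.999] F [-0.1  0.2 -1.6] T [-0.07 -0.01 -0.04] w 29.2 j [-0.16  0.41 -0.15  1.02  0.05 -1.78]
bore [ 0.5237 -0.0729  0.1032] zdir [-0.052  0.998  0.046]
w -0.05 489 [0.5165 0.5219 0.5274] [0.104  0.1071 0.109 ]
w -0.04 527 [0.5158 0.5214 0.527 ] [0.1046 0.1083 0.1098]
w -0.03 378 [0.5155 0.5211 0.5263] [0.1061 0.1088 0.1102]
t -0.05 9 [0.5151 0.519  0.5241] [0.1044 0.1077 0.1113]
t -0.04 20 [0.5148 0.5193 0.524 ] [0.1036 0.1067 0.1106]
t -0.03 22 [0.5147 0.5194 0.5246] [0.1039 0.1082 0.1116]
t -0.01 20 [0.513  0.5173 0.5224] [0.1061 0.1089 0.1141]
t 0.01 20 [0.5116 0.5164 0.523 ] [0.1048 0.1105 0.1155]
s -0.03 4 [0.5152 0.517  0.5199] [0.102  0.1061 0.1075]
s -0.01 17 [0.5144 0.5183 0.5225] [0.1014 0.1083 0.1136]
s 0.01 20 [0.5125 0.5171 0.5234] [0.1035 0.1075 0.1118]
```

View pics/e1.png

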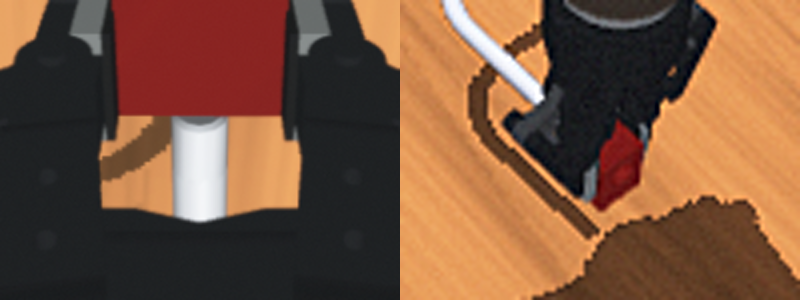

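>>> play_rows:
  plan:
    - [0.5,0,5,0,0,0,1]
    - [0,0,5,0,0,0,1]
    - [0,0,3,0,0,0,1]
    - [0,0,3,0,0,0,1]
    - [0,0,3,0,0,0,1]
    - [0,0,3,0,0,0,1]
    - [0,0,3,0,0,0,1]
    - [0,0,0,0,0,0,1]

```text
clock: 9.7
eef_pos: [0.5213, -0.0458, 0.0883]
tool_rot: [-0.501, 0.475, 0.525, 0.498]
ft_force: [0.3, -0.6, -2.2]
grip_width: 0.0292
```

>>> play_rows:
  plan:
    - [0,0,4,0,0,0,1]
    - [0,0,5,0,0,0,1]
    - [0,0,5,0,0,0,1]
    - [0,0,6,0,0,0,1]
    - [0,0,6,0,0,0,1]
    - [0,0,6,0,0,0,1]
    - [0,0,6,0,0,0,1]
    - [0,0,5,0,0,0,1]
    - [0,0,3,0,0,0,1]
    - [0,0,0,0,0,0,1]

```text
clock: 10.53
eef_pos: [0.5189, 0.0003, 0.0905]
tool_rot: [-0.501, 0.475, 0.525, 0.498]
ft_force: [0.2, 0.5, -1.2]
grip_width: 0.0293
```

```bash
python3 - <<'E'
from rel import *
o,M=st()
b=o['eef_pos']+M@[-.0155,-.0008,-.0012]; print('bore',b.round(4))
p=camera('wrist')
cv2.imwrite('pics/e2.png',cv2.resize(p['frame'][200:480,180:460,::-1],None,fx=2,fy=2))
L=(cloud(p,[[.505,-.06,.08],[.54,.0,.125]])) ; W,c,uv=L; k=(c.max(1)-c.min(1)<40)&(c.max(1)>90);W=W[k]
for a in (-.05,-.04,-.03,-.02,-.01):
    s=W[(W[:,1]>a)&(W[:,1]<a+.01)]
    if len(s)>3: print(a,len(s),np.percentile(s[:,0],[3,50,97]).round(4),np.percentile(s[:,2],[3,50,97]).round(4))
E
```

```text
t 10.53 tcp [5.189e+02 3.000e-01 9.050e+01] yaw_y -176.99 xaxis [-0.002  0.047 -0.999] F [ 0.2  0.5 -1.2] T [-0.08 -0.1   0.03] w 29.3 j [-0.03  0.39 -0.18  1.01  0.05 -1.65]
bore [ 0.5198 -0.0016  0.1059]
-0.05 820 [0.5165 0.5218 0.5271] [0.0998 0.1071 0.1093]
-0.04 878 [0.5159 0.5214 0.5269] [0.1044 0.1082 0.1098]
-0.03 836 [0.5153 0.5208 0.5265] [0.105  0.1088 0.1105]
-0.02 781 [0.515  0.5223 0.5395] [0.1057 0.1097 0.1235]
-0.01 251 [0.5365 0.5382 0.5399] [0.0945 0.105  0.1214]
```

View pics/e2.png

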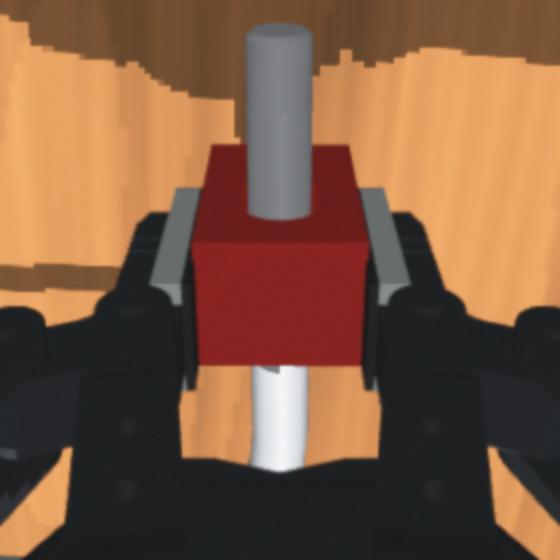

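>>> play_rows:
  plan:
    - [0,0,5,0,0,0,1]
    - [0,0,6,0,0,0,1]
    - [0,0,6,0,0,0,1]
    - [0,0,6,0,0,0,1]
    - [0,0,6,0,0,0,1]
    - [0,0,6,0,0,0,1]
    - [0,-0.4,5,0,0,0,1]
    - [0,-0.4,3.5,0,0,0,1]
    - [0,0,0,0,0,0,1]

```text
clock: 11.33
eef_pos: [0.5176, 0.0438, 0.0926]
tool_rot: [-0.501, 0.475, 0.525, 0.498]
ft_force: [-0.4, -1.0, -1.4]
grip_width: 0.0293
```

```bash
cat > chk.py <<'E'
from rel import *
o,M=st()
b=o['eef_pos']+M@[-.0155,-.0008,-.0012]
# rod frame from entry end (wrist fit)
psi,t=.0506,.047; E=np.array([.522,-.048,.1037])
ex=np.array([np.cos(psi),np.sin(psi),0]); ey=np.array([-np.sin(psi)*np.cos(t),np.cos(psi)*np.cos(t),np.sin(t)]); ez=np.cross(ex,ey)
d=(b-E)*1000; r=np.array([d@ex-170,d@ey-140,d@ez])
print('bore in rod-plane frame',r.round(1),'heading deg',np.degrees(np.arctan2(M[:,2]@ey,M[:,2]@ex)).round(1),'radius',np.hypot(r[0]+120,r[1]+50).round(1),'arc angle',np.degrees(np.arctan2(r[1]+50,-(r[0]+120))).round(1))
print('seat pred',(E+.140*ey+.115*ex).round(4))
E
python3 chk.py
```

```text
t 11.33 tcp [517.6  43.8  92.6] yaw_y -176.99 xaxis [-0.002  0.047 -0.999] F [-0.4 -1.  -1.4] T [-0.02  0.02 -0.  ] w 29.3 j [ 0.06  0.38 -0.18  1.01  0.05 -1.57]
bore in rod-plane frame [-1.689e+02 -4.990e+01  1.000e-01] heading deg 90.1 radius 48.9 arc angle 0.1
seat pred [0.6298 0.0975 0.1103]
```

>>> play_rows:
  plan:
    - [0,-0.15,2.9,0.06,0,0,1]
    - [0,-0.15,2.9,0.06,0,0,1]
    - [0,-0.15,2.9,0.06,0,0,1]
    - [0,-0.15,2.9,0.06,0,0,1]
    - [0,-0.15,2.9,0.06,0,0,1]
    - [0,-0.15,2.9,0.06,0,0,1]
    - [0,-0.15,2.9,0.06,0,0,1]
    - [0,-0.15,2.9,0.06,0,0,1]
    - [0,0,0,0,0,0,1]

```text
clock: 12.08
eef_pos: [0.5226, 0.0656, 0.0935]
tool_rot: [-0.368, 0.587, 0.396, 0.603]
ft_force: [-0.6, -0.0, -1.1]
grip_width: 0.0292
```

```bash
python3 chk.py
```

```text
t 12.08 tcp [522.6  65.6  93.5] yaw_y 155.43 xaxis [-0.002  0.047 -0.999] F [-0.6 -0.  -1.1] T [-0.08  0.03  0.02] w 29.2 j [ 0.1   0.39 -0.16  1.02  0.05 -1.04]
bore in rod-plane frame [-163.5  -28.6    0. ] heading deg 62.5 radius 48.5 arc angle 26.2
seat pred [0.6298 0.0975 0.1103]
```

>>> play_rows:
  plan:
    - [0,-0.1,3.1,0.06,0,0,1]
    - [0,-0.1,3.1,0.06,0,0,1]
    - [0,-0.1,3.0,0.06,0,0,1]
    - [0,-0.12,3.0,0.06,0,0,1]
    - [0,-0.12,3.0,0.06,0,0,1]
    - [0,-0.12,3.0,0.06,0,0,1]
    - [0,-0.12,3.0,0.06,0,0,1]
    - [0,-0.12,3.0,0.06,0,0,1]
    - [0,-0.12,3.0,0.06,0,0,1]
    - [0,0,0,0,0,0,1]

```text
clock: 12.92
eef_pos: [0.5402, 0.0859, 0.0944]
tool_rot: [-0.194, 0.671, 0.226, 0.679]
ft_force: [0.1, 0.9, -2.4]
grip_width: 0.029
```

```bash
python3 chk.py
```

```text
t 12.92 tcp [540.2  85.9  94.4] yaw_y 124.56 xaxis [-0.002  0.047 -0.999] F [ 0.1  0.9 -2.4] T [-0.1  -0.01  0.07] w 29.0 j [ 0.13  0.43 -0.11  1.04  0.05 -0.47]
bore in rod-plane frame [-145.7   -9.1   -0. ] heading deg 31.6 radius 48.3 arc angle 57.9
seat pred [0.6298 0.0975 0.1103]
```

>>> play_rows:
  plan:
    - [0,-0.05,3.0,0.06,0,0,1]
    - [0,-0.05,3.0,0.06,0,0,1]
    - [0,-0.05,3.0,0.06,0,0,1]
    - [0,-0.05,3.0,0.06,0,0,1]
    - [0,-0.05,3.0,0.06,0,0,1]
    - [0,-0.05,3.0,0.06,0,0,1]
    - [0,-0.05,3.0,0.06,0,0,1]
    - [0,-0.05,3.0,0.06,0,0,1]
    - [0,0,3.0,0.06,0,0,1]
    - [0,0,0,0.011,0,0,1]

```text
clock: 13.75
eef_pos: [0.5652, 0.0947, 0.0948]
tool_rot: [-0.002, 0.707, 0.035, 0.706]
ft_force: [0.3, 0.1, -1.4]
grip_width: 0.0295
```

```bash
python3 chk.py; python3 - <<'E'
from rel import *
p=camera('wrist'); save(p,'b1')
q=camera('top')
for P,n in ((p,'w'),(q,'t')):
  W,c,uv=cloud(P,[[.57,.05,.095],[.64,.13,.13]]); k=(c[:,0]<c[:,1]+60);W=W[k]; 
  for a in (.58,.59,.60,.61,.62,.63):
    s=W[(W[:,0]>a)&(W[:,0]<a+.01)]
    if len(s)>3: print(n,a,len(s),np.percentile(s[:,1],[3,50,97]).round(4),np.percentile(s[:,2],[50,97]).round(4))
for n in (q,p):
  for r in pinpoint('elbow_seat',n): print(np.round(r['centre'],4),r['confidence'])
E
```

```text
t 13.75 tcp [565.2  94.7  94.8] yaw_y 92.97 xaxis [-0.002  0.047 -0.999] F [ 0.3  0.1 -1.4] T [-0.06 -0.07  0.01] w 29.5 j [ 0.14  0.47 -0.03  1.07  0.05  0.09]
bore in rod-plane frame [-120.8   -1.1   -0. ] heading deg 0.1 radius 49.0 arc angle 89.0
seat pred [0.6298 0.0975 0.1103]
w 0.58 231 [0.0921 0.097  0.1022] [0.1154 0.1168]
w 0.59 545 [0.0918 0.0972 0.1029] [0.1151 0.1167]
w 0.6 517 [0.0925 0.0979 0.1037] [0.1152 0.1165]
w 0.61 231 [0.0914 0.0967 0.1057] [0.1143 0.1166]
```

View pics/b1.png

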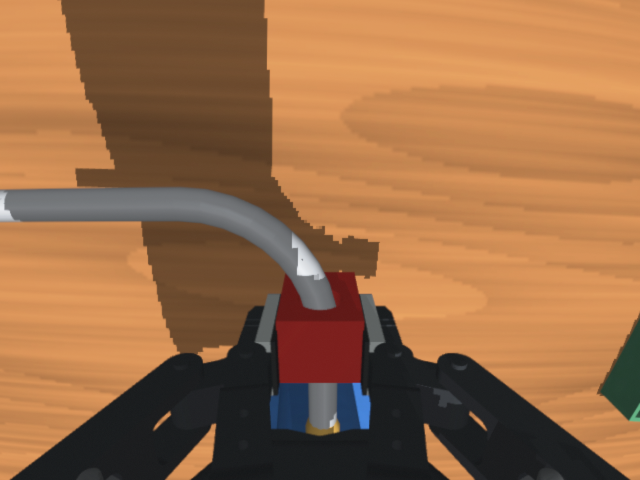

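```bash
cat > lat.py <<'E'
from rel import *
o,M=st()
p=camera('wrist'); f=p['frame'].astype(int); v,u=np.mgrid[0:480,0:640]; d=p['depth']
m=(d>0)&(v>250)
L=(world(p,np.c_[u[m],v[m]],d[m])-o['eef_pos'])@M*1000; c=f[m]
red=(c[:,0]>c[:,1]+50)&(c[:,0]>c[:,2]+50)&(c[:,1]<70)
T=L[red&(abs(L[:,1])<20)&(abs(L[:,2])<16)]; x0=np.percentile(T[:,0],5); T=T[T[:,0]<x0+2]
print('block top x',np.median(T[:,0]).round(2),'y',np.percentile(T[:,1],[1,99]).round(2),'mid',np.mean(np.percentile(T[:,1],[1,99])).round(2),'z',np.percentile(T[:,2],[1,99]).round(2))
rd=L[~red&(L[:,2]>14)&(abs(L[:,1])<12)&(L[:,0]>-30)&(L[:,0]<-5)]; cc=c[~red&(L[:,2]>14)&(abs(L[:,1])<12)&(L[:,0]>-30)&(L[:,0]<-5)]
for a in range(14,60,4):
    s=(rd[:,2]>a)&(rd[:,2]<a+4)
    if s.sum()>20: q=rd[s]; print('rod z',a,s.sum(),'y',np.percentile(q[:,1],[2,98]).round(2),'mid',np.mean(np.percentile(q[:,1],[2,98])).round(2),'x top',np.percentile(q[:,0],3).round(2),'col',cc[s].mean(0).round(0))
E
python3 lat.py
```

```text
t 13.95 tcp [564.5  94.8  94.7] yaw_y 93.03 xaxis [-0.003  0.047 -0.999] F [-0.1 -0.6 -0.7] T [-0.1   0.01 -0.02] w 29.4 j [ 0.14  0.47 -0.03  1.07  0.05  0.09]
block top x -31.01 y [-13.55  15.28] mid 0.87 z [-14.6   11.43]
rod z 18 71 y [-1.82  6.08] mid 2.13 x top -22.11 col [114. 112. 115.]
rod z 22 221 y [-3.67  7.53] mid 1.93 x top -21.89 col [108. 110. 113.]
rod z 26 213 y [-3.88  7.63] mid 1.87 x top -21.85 col [107. 109. 113.]
rod z 30 225 y [-3.94  7.73] mid 1.9 x top -21.71 col [106. 109. 112.]
rod z 34 217 y [-3.99  7.79] mid 1.9 x top -21.77 col [106. 108. 112.]
rod z 38 196 y [-4.05  7.85] mid 1.9 x top -21.69 col [117. 120. 124.]
rod z 42 230 y [-4.11  7.96] mid 1.92 x top -21.86 col [127. 120. 108.]
rod z 46 151 y [-5.47  9.34] mid 1.94 x top -21.67 col [122.  99.  55.]
```

>>> play_rows:
  plan:
    - [0,0,4,0,0,0,1]
    - [-0.2,0.3,4,0,0,0,1]
    - [-0.2,0.3,4,0,0,0,1]
    - [-0.3,0.4,4,0,0,0,1]
    - [0,0,4,0,0,0,1]
    - [0,0,3,0,0,0,1]
    - [0,0,0,0,0,0,1]
    - [0,0,0,0,0,0,1]

```text
clock: 14.67
eef_pos: [0.5878, 0.0971, 0.0954]
tool_rot: [-0.001, 0.707, 0.035, 0.706]
ft_force: [-0.5, -0.5, -1.1]
grip_width: 0.0292
```

```bash
python3 lat.py; python3 chk.py
```

```text
t 14.67 tcp [587.8  97.1  95.4] yaw_y 92.93 xaxis [-0.003  0.047 -0.999] F [-0.5 -0.5 -1.1] T [-0.11 -0.02  0.  ] w 29.2 j [0.14 0.51 0.04 1.1  0.05 0.09]
block top x -31.02 y [-13.58  15.27] mid 0.84 z [-14.52  11.44]
rod z 18 52 y [-2.56  4.61] mid 1.02 x top -21.56 col [121. 105.  83.]
rod z 22 334 y [-5.92  7.56] mid 0.82 x top -22.22 col [121.  96.  49.]
rod z 26 281 y [-6.4   8.09] mid 0.84 x top -22.45 col [119.  95.  49.]
rod z 30 264 y [-6.37  8.01] mid 0.82 x top -22.55 col [119.  95.  49.]
rod z 34 255 y [-6.59  8.23] mid 0.82 x top -22.57 col [118.  94.  48.]
rod z 38 1019 y [-10.56  11.57] mid 0.51 x top -25.99 col [61. 58. 48.]
rod z 42 188 y [-11.44  11.84] mid 0.2 x top -24.9 col [47. 51. 51.]
t 14.72 tcp [587.6  97.1  95.4] yaw_y 92.93 xaxis [-0.003  0.047 -0.999] F [ 0.1 -1.3 -1.6] T [-0.04  0.07  0.05] w 29.3 j [0.14 0.51 0.04 1.1  0.05 0.09]
bore in rod-plane frame [-98.4   0.2   0.5] heading deg 0.0 radius 54.7 arc angle 113.3
seat pred [0.6298 0.0975 0.1103]
```

>>> play_rows:
  plan:
    - [0,0,2,0,0,0,1]
    - [0,0,3,0,0,0,1]
    - [0,0,2,0,0,0,1]
    - [0,0,2,0,0,0,1]
    - [0,0,2,0,0,0,1]
    - [0,0,2,0,0,0,1]
    - [0,0,2,0,0,0,1]
    - [0,0,2,0,0,0,1]
    - [0,0,2,0,0,0,1]
    - [0,0,2,0,0,0,1]
    - [0,0,2,0,0,0,1]
    - [0,0,2,0,0,0,1]
    - [0,0,0,0,0,0,1]

```text
clock: 15.8
eef_pos: [0.6132, 0.0984, 0.0956]
tool_rot: [-0.001, 0.707, 0.035, 0.706]
ft_force: [0.6, 0.2, -0.7]
grip_width: 0.0295
```

```bash
python3 lat.py; python3 chk.py
```

```text
t 15.8 tcp [613.2  98.4  95.6] yaw_y 92.93 xaxis [-0.002  0.047 -0.999] F [ 0.6  0.2 -0.7] T [-0.03  0.02 -0.01] w 29.5 j [0.14 0.56 0.12 1.13 0.05 0.09]
block top x -30.99 y [-13.53  15.31] mid 0.89 z [-14.51  11.49]
rod z 14 210 y [-6.92  8.65] mid 0.87 x top -27.8 col [55. 54. 54.]
rod z 18 391 y [-9.49 10.85] mid 0.68 x top -27.7 col [52. 55. 56.]
rod z 22 244 y [-8.62 10.7 ] mid 1.04 x top -26.05 col [50. 53. 53.]
rod z 26 404 y [-9.16 11.35] mid 1.1 x top -25.85 col [49. 53. 53.]
rod z 30 402 y [-9.25 11.38] mid 1.07 x top -25.87 col [49. 53. 53.]
rod z 34 378 y [-9.39 11.05] mid 0.83 x top -25.84 col [49. 53. 54.]
rod z 38 725 y [-11.85  11.64] mid -0.1 x top -26.53 col [40. 56. 76.]
t 15.85 tcp [612.9  98.4  95.5] yaw_y 92.93 xaxis [-0.002  0.047 -0.999] F [ 0.1  0.1 -1.4] T [-0.07  0.01  0.04] w 29.1 j [0.14 0.56 0.12 1.13 0.05 0.09]
bore in rod-plane frame [-73.    0.2   0.7] heading deg 0.0 radius 68.8 arc angle 133.1
seat pred [0.6298 0.0975 0.1103]
```

>>> play_rows:
  plan:
    - [0,0,1,0,0,0,1]
    - [0,0,1,0,0,0,1]
    - [0,0,0.7,0,0,0,1]
    - [0,0,0.3,0,0,0,1]
    - [0,0,0,0,0,0,1]

```text
clock: 16.27
eef_pos: [0.6158, 0.0985, 0.0956]
tool_rot: [-0.001, 0.707, 0.035, 0.706]
ft_force: [-0.4, -0.3, -0.9]
grip_width: 0.0288
```

>>> play_rows:
  plan:
    - [0,0,0.5,0,0,0,1]
    - [0,0,0,0,0,0,1]

```text
clock: 16.43
eef_pos: [0.6163, 0.0985, 0.0956]
tool_rot: [-0.001, 0.707, 0.035, 0.706]
ft_force: [0.5, 0.0, -1.2]
grip_width: 0.0289
```

>>> play_rows:
  plan:
    - [0,0,0.4,0,0,0,1]
    - [0,0,0,0,0,0,1]

```text
clock: 16.6
eef_pos: [0.6166, 0.0985, 0.0955]
tool_rot: [-0.002, 0.707, 0.035, 0.706]
ft_force: [-1.2, -0.0, -1.9]
grip_width: 0.029
```

>>> play_rows:
  plan:
    - [0,0,0.3,0,0,0,1]
    - [0,0,0,0,0,0,1]

```text
clock: 16.77
eef_pos: [0.6169, 0.0986, 0.0956]
tool_rot: [-0.001, 0.707, 0.035, 0.706]
ft_force: [-0.8, -0.7, -0.3]
grip_width: 0.029
```

>>> play_rows:
  plan:
    - [0,0,0.3,0,0,0,1]
    - [0,0,0,0,0,0,1]

```text
clock: 16.93
eef_pos: [0.6172, 0.0986, 0.0956]
tool_rot: [-0.001, 0.707, 0.035, 0.706]
ft_force: [0.2, 0.3, -1.3]
grip_width: 0.0293
```

>>> play_rows:
  plan:
    - [0,0,0.3,0,0,0,1]
    - [0,0,0,0,0,0,1]

```text
clock: 17.1
eef_pos: [0.6175, 0.0986, 0.0955]
tool_rot: [-0.001, 0.707, 0.035, 0.706]
ft_force: [0.0, -0.5, -1.4]
grip_width: 0.0287
```

>>> play_rows:
  plan:
    - [0,0,0.4,0,0,0,1]
    - [0,0,0,0,0,0,1]

```text
clock: 17.27
eef_pos: [0.6175, 0.0986, 0.0955]
tool_rot: [-0.001, 0.707, 0.035, 0.706]
ft_force: [-1.3, -0.6, -0.9]
grip_width: 0.0289
```

>>> play_rows:
  plan:
    - [0,0,0.4,0,0,0,1]
    - [0,0,0,0,0,0,1]

```text
clock: 17.43
eef_pos: [0.6175, 0.0986, 0.0955]
tool_rot: [-0.002, 0.708, 0.035, 0.706]
ft_force: [-3.5, -0.3, 1.7]
grip_width: 0.0291
```

>>> play_rows:
  plan:
    - [0,0,0.4,0,0,0,1]
    - [0,0,0,0,0,0,1]

```text
clock: 17.6
eef_pos: [0.6175, 0.0986, 0.0955]
tool_rot: [-0.002, 0.708, 0.035, 0.705]
ft_force: [-5.9, -0.8, 2.0]
grip_width: 0.0293
```

>>> play_rows:
  plan:
    - [0,0,0.5,0,0,0,1]
    - [0,0,0.5,0,0,0,1]
    - [0,0,0,0,0,0,1]

```text
clock: 17.85
eef_pos: [0.6175, 0.0986, 0.0955]
tool_rot: [-0.002, 0.709, 0.035, 0.705]
ft_force: [-8.4, 0.1, 3.7]
grip_width: 0.0294
```

```bash
python3 lat.py; python3 chk.py;python3 - <<'E'
from rel import *
p=camera('wrist');q=camera('side');b=[.622,.098,.11];x,y=proj(q,b)[0].astype(int)
A=cv2.resize(p['frame'][290:470,220:420],(400,360));B=cv2.resize(q['frame'][y-36:y+36,x-40:x+40],(400,360),interpolation=cv2.INTER_CUBIC)
cv2.imwrite('pics/f1.png',np.hstack([A,B])[...,::-1])
E
```

```text
t 17.85 tcp [617.5  98.6  95.5] yaw_y 92.93 xaxis [-0.007  0.047 -0.999] F [-8.4  0.1  3.7] T [-0.09  1.53  0.12] w 29.4 j [0.14 0.57 0.14 1.14 0.05 0.08]
block top x -31.03 y [-13.58  15.27] mid 0.85 z [-14.56  11.45]
rod z 14 146 y [-5.81  7.15] mid 0.67 x top -28.09 col [59. 56. 56.]
rod z 18 289 y [-8.01  9.72] mid 0.85 x top -26.16 col [51. 54. 54.]
rod z 22 410 y [-9.1  11.12] mid 1.01 x top -26.07 col [49. 53. 53.]
rod z 26 411 y [-9.24 11.25] mid 1.01 x top -26.08 col [49. 53. 53.]
rod z 30 418 y [-9.28 11.39] mid 1.06 x top -26.13 col [49. 53. 54.]
rod z 34 1111 y [-11.77  11.66] mid -0.06 x top -29.51 col [34. 53. 79.]
t 17.9 tcp [617.5  98.6  95.5] yaw_y 92.93 xaxis [-0.007  0.047 -0.999] F [-8.4 -1.1  3.7] T [-0.12  1.48  0.16] w 29.5 j [0.14 0.57 0.14 1.14 0.05 0.08]
bore in rod-plane frame [-68.3   0.2   0.7] heading deg 0.0 radius 72.1 arc angle 135.8
seat pred [0.6298 0.0975 0.1103]
```

View pics/f1.png

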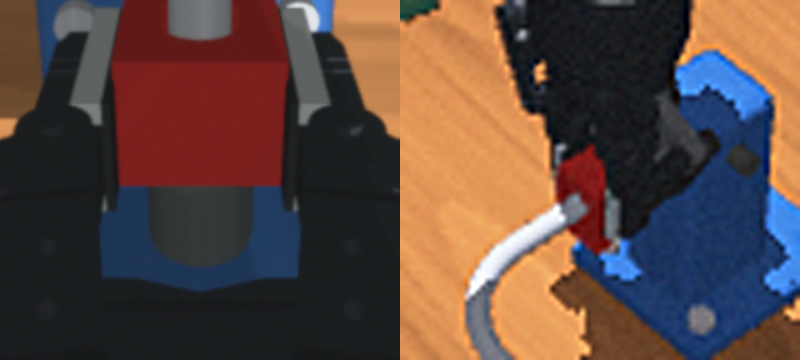

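>>> play_rows:
  plan:
    - [-0.2,0,0.7,0,0,0,1]
    - [-0.2,0,0.7,0,0,0,1]
    - [0,0,0,0,0,0,1]

```text
clock: 18.25
eef_pos: [0.6174, 0.0986, 0.0955]
tool_rot: [-0.002, 0.71, 0.035, 0.704]
ft_force: [-10.5, -0.6, 5.2]
grip_width: 0.0294
```

>>> play_rows:
  plan:
    - [-0.5,0,0.8,0,0,0,1]
    - [-0.5,0,0.8,0,0,0,1]
    - [0,0,0,0,0,0,1]

```text
clock: 18.5
eef_pos: [0.6174, 0.0986, 0.0956]
tool_rot: [-0.002, 0.711, 0.035, 0.702]
ft_force: [-12.6, -0.6, 3.1]
grip_width: 0.029
```

>>> play_rows:
  plan:
    - [-0.5,0,0.8,0,0,0,1]
    - [-0.5,0,0.8,0,0,0,1]
    - [0,0,0,0,0,0,1]

```text
clock: 18.75
eef_pos: [0.6173, 0.0986, 0.0956]
tool_rot: [-0.002, 0.712, 0.035, 0.701]
ft_force: [-15.3, -0.3, 3.1]
grip_width: 0.0296
```

>>> play_rows:
  plan:
    - [0,0,0.2,0,0,0,1]
    - [0,0,0,0,0,0,1]
    - [0,0,0,0,0,0,1]
    - [0,0,0,0,0,0,1]
    - [0,0,0,0,0,0,1]

```text
clock: 19.17
eef_pos: [0.6173, 0.0986, 0.0956]
tool_rot: [-0.002, 0.712, 0.035, 0.701]
ft_force: [-17.0, -1.2, 2.9]
grip_width: 0.0292
```

>>> play_rows:
  plan:
    - [0,0,0,0,0,0,1]
    - [0,0,0,0,0,0,1]
    - [0,0,0,0,0,0,1]
    - [0,0,0,0,0,0,1]
    - [0,0,0,0,0,0,1]

```text
clock: 19.58
eef_pos: [0.6173, 0.0986, 0.0956]
tool_rot: [-0.002, 0.712, 0.035, 0.701]
ft_force: [-16.0, -0.5, 2.5]
grip_width: 0.0291
```

```bash
python3 lat.py|head -2
```

```text
t 19.58 tcp [617.3  98.6  95.6] yaw_y 92.93 xaxis [-0.018  0.046 -0.999] F [-16.   -0.5   2.5] T [-0.16  3.04  0.18] w 29.1 j [0.14 0.58 0.15 1.16 0.05 0.08]
block top x -30.98 y [-13.56  15.3 ] mid 0.87 z [-14.62  11.47]
```

>>> play_rows:
  plan:
    - [0.6,0,-1.2,0,0,0,1]
    - [0.6,0,-1.2,0,0,0,1]
    - [0.6,0,-1.2,0,0,0,1]
    - [0.2,0,-0.8,0,0,0,1]
    - [0,0,0,0,0,0,1]

```text
clock: 20.05
eef_pos: [0.6174, 0.0986, 0.0955]
tool_rot: [-0.002, 0.709, 0.035, 0.704]
ft_force: [-8.8, -0.9, 3.2]
grip_width: 0.0289
```

>>> play_rows:
  plan:
    - [0.2,0,-0.8,0,0,0,1]
    - [0,0,-0.7,0,0,0,1]
    - [0,0,0,0,0,0,1]

```text
clock: 20.3
eef_pos: [0.6175, 0.0986, 0.0955]
tool_rot: [-0.002, 0.708, 0.035, 0.706]
ft_force: [-5.0, 0.3, 0.7]
grip_width: 0.0292
```

>>> play_rows:
  plan:
    - [0,0,-0.6,0,0,0,1]
    - [0,0,0,0,0,0,0.2]
    - [0,0,0,0,0,0,-0.2]
    - [0,0,0,0,0,0,-0.6]
    - [0,0,0,0,0,0,-1]
    - [0,0,0,0,0,0,-1]
    - [0,0,0,0,0,0,-1]
    - [0,0,0,0,0,0,-1]
    - [0,0,0,0,0,0,-1]

```text
clock: 21.05
eef_pos: [0.6181, 0.0986, 0.0958]
tool_rot: [-0.001, 0.707, 0.035, 0.706]
ft_force: [0.1, -0.4, 0.5]
grip_width: 0.0853
```

```bash
python3 lat.py
```

```text
t 21.05 tcp [618.1  98.6  95.8] yaw_y 92.94 xaxis [-0.002  0.047 -0.999] F [ 0.1 -0.4  0.5] T [-0.01  0.   -0.03] w 85.3 j [0.14 0.57 0.14 1.14 0.05 0.08]
block top x -29.12 y [-13.81  15.22] mid 0.7 z [-15.27  10.73]
rod z 14 248 y [-7.43  9.44] mid 1.0 x top -27.44 col [54. 54. 54.]
rod z 18 361 y [-8.97 10.65] mid 0.84 x top -25.7 col [48. 51. 52.]
rod z 22 412 y [-9.53 11.16] mid 0.82 x top -25.51 col [47. 51. 52.]
rod z 26 420 y [-9.19 11.33] mid 1.07 x top -25.54 col [47. 51. 52.]
rod z 30 392 y [-9.35 11.41] mid 1.03 x top -25.66 col [47. 51. 52.]
rod z 34 1161 y [-11.74  11.61] mid -0.07 x top -29.68 col [32. 52. 78.]
```

>>> play_rows:
  plan:
    - [-5,0,0,0,0,0,-1]
    - [-10,0,0,0,0,0,-1]
    - [-20,0,0,0,0,0,-1]
    - [-30,0,0,0,0,0,-1]
    - [-35,0,0,0,0,0,-1]
    - [-20,0,-10,0,0,0,-1]
    - [0,0,-30,0,0,0,-1]
    - [0,0,-30,0,0,0,-1]
    - [0,0,-15,0,0,0,-1]
    - [0,0,0,0,0,0,-1]

```text
clock: 21.93
eef_pos: [0.5307, 0.0885, 0.2175]
tool_rot: [-0.002, 0.707, 0.035, 0.706]
ft_force: [-0.3, -1.2, 0.3]
grip_width: 0.0857
```

```bash
python3 - <<'E'
from rel import *
o,M=st()
p=camera('wrist');q=camera('side')
for P,n in((p,'w'),(q,'s')):
  W,c,uv=cloud(P,[[.58,.05,.08],[.66,.14,.14]]);k=(c[:,0]>c[:,1]+50)&(c[:,0]>c[:,2]+50)&(c[:,1]<80); W=W[k]
  print(n,len(W),'x',np.percentile(W[:,0],[1,99]).round(4),'y',np.percentile(W[:,1],[1,99]).round(4),'ztop',np.percentile(W[:,2],97).round(4))
x,y=proj(p,[.617,.097,.11])[0].astype(int);X,Y=proj(q,[.617,.097,.11])[0].astype(int);print(x,y)
def cr(P,x,y,w,h): x=max(0,min(640-w,x-w//2));y=max(0,min(480-h,y-h//2)); return cv2.resize(P['frame'][y:y+h,x:x+w],(400,300),interpolation=cv2.INTER_CUBIC)
cv2.imwrite('pics/g1.png',np.hstack([cr(p,x,y,160,120),cr(q,X,Y,80,60)])[...,::-1])
E
```

```text
t 21.93 tcp [530.7  88.5 217.5] yaw_y 92.95 xaxis [-0.002  0.047 -0.999] F [-0.3 -1.2  0.3] T [ 0.01  0.08 -0.  ] w 85.7 j [0.14 0.32 0.07 1.32 0.05 0.09]
w 1847 x [0.6018 0.6382] y [0.0832 0.1126] ztop 0.126
s 231 x [0.601  0.6301] y [0.0785 0.111 ] ztop 0.1257
317 338
```

View pics/g1.png

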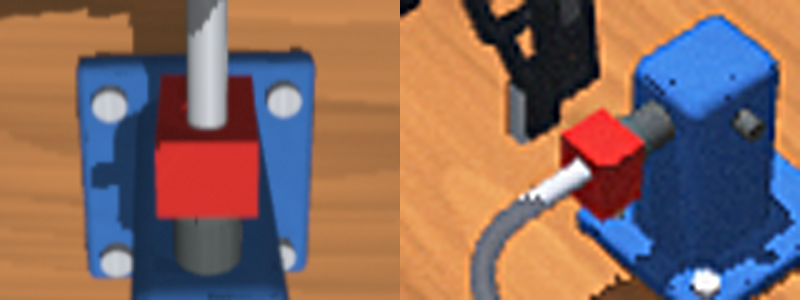

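The block is home: no brass shows between it and the flange. The gripper is clear of it, so I'm handing in.

```bash
python3 -c "
from workcell import *
print(job_done())"
```

```text
the job is handed in; nothing more can be done
None
```

The leftmost red block is threaded onto the rod, round the bend and fully home on the brass register. It was pressed, released and handed in at about 22 s of robot time, well inside the 72 s limit.

- **Rod:** its free end stood about 6.5 mm low. I tilted the tool by 0.047 rad to match.
- **Threading:** up to the flange, the force readings stayed within about 2.5 N in each direction, so I saw no sign of binding. Forces were read only at the end of each move.
- **Press:** the block met the flange within 0.5 mm of where my rod model put it. I held it there at 15–17 N for about 0.8 s, a touch above the 15 N asked. A sideways force of 3–5 N came with it, because the tool pitched about 1 degree while pushing.
- **Release:** when I let go, the block settled about 1 mm down onto the register and kept its position against the flange, to within what I could measure.
- **Last pictures:** no brass shows between block and flange, and the gripper is clear above.

I did not measure the bystanders again at the end; no move passed near them.

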